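Open the latched gate of the stamp locker

ROBOT

A 6-joint arm with a two-finger parallel gripper is mounted at the origin on a cart in front of the work surface, level with it; the furniture and walls round the work are solid. World frame = base frame: x ahead of the robot, y to its left, z up, the work surface at z = 0. Lengths are in m, angles in rad, forces in N, time in s.
With the tool pointing down it reaches from about 0.425 to 0.95 m from the base axis. Payload 3.5 kg.
Tool frame: the origin (TCP) lies on the centre line of the jaws, within the pads' length; the fingertips stand 8 mm ahead of it and the grasp point (between the pads) lies 11 mm behind it; z points along the fingers, y is the line along which they close (so a half turn about z gives the same grasp; the last joint's range is limited). The gripper opens to 85 mm and grips with 20 to 120 N. Pads are 22 mm wide; open, the fingers measure 114 mm over their backs; the gripper's body (76 mm by 85 mm) begins 54 mm behind the grasp point. The pads swing forward as they close: fully open they stand 13 mm farther back than shut.
Start: joints at [-1.441, 0.286, 1.577, -0, 1.279, -0.15], TCP at [0.186, -0.649, 0.239] pointing down, gripper open.
Joint ranges: [-2.77, 2.77], [-0.9, 2.22], [0.21, 2.48], [-1.53, 4.67], [0.24, 2.81], [-2.84, 2.84]. Speed limits (rad/s): [2.79, 2.79, 3.14, 3.14, 3.14, 3.14].

INTERFACE

Orientations are given as a unit quaternion [x, y, z, w].
In Python, from plant import ctrl gives the robot as it stands. The module is installed in compiled form; this text tells all that it offers.
- The arm moves only by the tool send_rows, never from a script. Its argument "steps" is a list of rows, each a list of 5 numbers: the shift along the tool's x, y, z in m, then the turn about the tool's z in degrees, then the opening, from -1 (shut) to 1 (fully open). A call has 1 to 12 rows; each row is the pose to reach, as a shift and turn from the pose commanded when the call began, along the tool's axes at that moment; what a row does not reach only later rows make up. A row lasts 1/10 s, in which the tool goes at most 50 mm and 8.59 degrees, less where a joint would pass 70% of its speed; a pose out of reach is approached as far as the arm can. A call with a gripper value outside its range is refused whole. The fingers move at their own pace and stop on an object; "squeeze" is the grip in N (left out, the last holds). Time passes only in rows, so rows that repeat a pose let the fingers close. It gives the time, the measured TCP pose, the force, the opening and the grip force at its end, in the units of the state.
- ctrl.get_state(): the state, without advancing time (a new reading comes with each control period).
- ctrl.read_camera(name): name is "scene" or "side" or "wrist"; returns the picture (400x640x3 uint8, red, green, blue); there is no depth.
- ctrl.calibration(name): a dict with "intrinsics" (3x3 intrinsics, pixels), "k1" (the pictures are not rectified: a ray, as slopes to the right and down, at radius r is drawn at 1 + k1 r^2 times it, then the intrinsics apply), "extrinsics" (4x4, takes a point from world to camera coordinates); the wrist camera has in their place "tool_from_camera" (4x4, takes a point from camera to tool coordinates, whose origin is the TCP and whose axes are the flange's). Camera axes: x right, y up, looking along -z (the intrinsics and any distortion apply to the point x, -y, -z); pixel columns grow to the right and rows downward; lengths in m; the calibration is good to about 2 mm. A picture is of the moment at which its call begins: read the wrist's pose just before it. calibration takes no time and is no camera call.
- ctrl.sign_off(): hands the job in; it is judged then, once.
The state is a dict: "time": time; "qpos": joint angles; "dq": joint speeds; "joint_efforts": joint torques, N m; "eef_pos": TCP position; "tcp_rot": TCP orientation; "contact_force": force on the tool from outside, world axes, zero at the start; "wrist_torque": the same for the moment, N m; "opening": opening from 0.0 (shut) to 1.0 (fully open); "finger_force": force on a finger pad.
Only numpy, scipy, OpenCV 4.12 (cv2) and the standard library are available. Lean on these libraries where they do the work, as an engineer would, in place of code of your own. Each camera call takes 0.05 s, during which the arm holds its last target. There are 200 camera calls.

TASK

Open the barred gate of the small grey desktop locker: lift its latch bar out of the catch by the upright tab, swing the gate slowly all the way round until it stands square to the locker's front, then let go so that the bar drops back down and the gate stays open. The catch's height has been adjusted by hand, so feel for how far the bar goes up, never force it against the catch, and leave the mug and the stapler where they are.

Things in the scene. Friction and masses are not known exactly. Their poses are not given: they have to be found in the camera images.
- locker: Fixed grey steel desktop locker, 140 deep (x) x 220 wide (y) x 160 high, open front closed by a gate of vertical steel rods. Origin: centre of its underside; its front looks along its own -x. The flat roof is 160 mm above the desk. It stands at a different place and yaw (up to 0.25 rad) each time.
- gate_hinge (a point): Point on the gate's vertical hinge axis at desk height: 80 mm in front of the locker's origin (own -x) and 100 mm to its left (own +y).
- gate (a joint): Gate angle, rad: 0 = shut, 1.57 = end stop, square to the front. Seen from above it opens clockwise: its free (right, own -y) edge swings out towards the robot. Gate 180 mm wide, 10 mm thick, top edge 150 mm above the desk. Light hinge friction: it stays where it is left.
- latch_bar (a joint): Angle of the bright steel latch bar about its pivot on the gate's front, rad: 0 = level on its rest (its own weight, about 2 N felt at the tab, brings it down there), grows as its free end goes up. Section 8 mm thick, 12 mm high.
- tab (a point): Grip point of the upright tab, one piece with the latch bar: a plate 8 mm thick (across the gate), 24 mm wide along it, ending 27 mm above this point. Bar down, the point is 197 mm above the desk, 90 mm beyond the pivot and 72 mm above it, 37 mm above the roof. Pinch it from above, one finger before and one behind; lifting it lifts the bar, pulling it pulls the gate.
- bar_nose: The last 56 mm of the latch bar, 8 x 12 mm section; origin at its middle, 114 mm from the pivot. Its end lies in the catch, 133 mm from the pivot, behind a lip with 5 mm free play.
- catch: Catch on the locker's right front post; origin: centre of its plate, 115 mm above the desk. A dark hook is screwed to it at a height that differs each time, unreported: the bar must rise 6 to 28 mm there (0.05 to 0.22 rad) to pass over the hook's upturned lip. Over 15 N between bar and catch is forcing it.
- mug: White mug, 62 x 89 x 52 mm, loose, left of the locker. Leave alone.
- stapler: Dark red stapler, 140 x 36 x 48 mm, loose, right of the locker. Leave alone.
- bar_pivot (a point): Pivot of the latch bar: 125 mm above the desk, 65 mm from the hinge axis along the gate towards its free edge and 12 mm in front of the hinge axis. The pivot axis is square to the gate.
- catch_top (a point): Upper end of the catch's plate, 155 mm above the desk. Over the lip the hook carries a rubber buffer on a spring (5 N/mm, felt 1.5 times as strong at the tab): the rising bar meets it 2 to 4 mm after clearing the lip. So a bar just pressing the buffer (5 to 10 N at the tab) can be drawn forward between the two, and is free of both by a gate angle of 0.25 rad.

How it is judged:
By the outcome, as a careful person would: the job done as asked, in the order asked, and still so for the second after the job is handed in, with the robot touching nothing.
It also fails if it takes over 69 s, if anything falls off the work surface, if the arm or the gripper's body presses on something with over 40 N, if the wrist force passes 120 N, or if a joint passes its speed limit or range.

## Working session

There is one attempt and no reset: what is moved stays moved. The work goes in short steps, Python scripts to look and compute and a tool call to move; the robot and the scene stay as the last step left them, time stands still between calls to the robot, and variables do not carry over. Pictures are saved under pics/ and viewed, at most 10 in all, crops included, and the job is handed in when it is done.

Besides the shell and the picture viewer there is one more tool, called after "Emit:" as name(argument=value, ...), one argument or row to a line, values as JSON. send_rows: Moves the arm, as the interface text tells. Its arguments: {"type":"object","properties":{"steps":{"type":"array","items":{"type":"array","items":{"type":"number"}}},"squeeze":{"type":"number"}},"required":["steps"]}

```bash
mkdir -p pics; python3 - <<'E'
from plant import ctrl
import cv2,numpy as np
s=ctrl.get_state();print(s)
for n in("scene","side"):
    im=ctrl.read_camera(n);np.save(n,im);cv2.imwrite(f"pics/{n}0.png",im[:,:,::-1]);c=ctrl.calibration(n);print(n,c)
print(ctrl.calibration("wrist"))
E
```

```text
{'time': 0.0, 'qpos': array([-1.44099539e+00,  2.87192986e-01,  1.57816954e+00, -1.00104130e-05,
        1.27857564e+00, -1.49977863e-01]), 'dq': array([-9.61213526e-05,  8.31126047e-04,  2.27925133e-03, -1.17164107e-04,
        2.02002395e-04, -2.37148502e-04]), 'joint_efforts': array([ 9.33103024e-05, -4.05983198e+01, -2.92623585e+01, -1.02365630e-04,
        5.83448127e-03,  2.83833117e-06]), 'eef_pos': array([ 0.18635468, -0.64811044,  0.23793297]), 'tcp_rot': array([ 9.90230541e-01,  1.39434933e-01,  7.04003136e-06, -1.17274533e-03]), 'contact_force': array([-0.25159825, -0.22309758,  0.53419595]), 'wrist_torque': array([-0.0513374 ,  0.04507512, -0.01707901]), 'finger_force': 0.0, 'opening': 1.0018140282987762}
scene {'intrinsics': array([[471.79760226,   0.        , 320.74839618],
       [  0.        , 471.79760226, 202.35568273],
       [  0.        ,   0.        ,   1.        ]]), 'k1': -0.14096270472227793, 'extrinsics': array([[-0.77799841, -0.62815312, -0.01192176,  0.54345518],
       [ 0.36096745, -0.46244594,  0.80984335, -0.34696251],
       [-0.51421879,  0.62575347,
[... 413 characters left out ...]
1, -0.59629763],
       [-0.418914  , -0.29212605,  0.85975196, -0.97970336],
       [ 0.        ,  0.        ,  0.        ,  1.        ]])}
{'intrinsics': array([[348.45818131,   0.        , 320.45010036],
       [  0.        , 348.45818131, 198.57441272],
       [  0.        ,   0.        ,   1.        ]]), 'k1': -0.07823153419834601, 'tool_from_camera': array([[ 8.42591715e-04,  9.44610886e-01,  3.28191353e-01,
         8.47380483e-02],
       [ 9.99999633e-01, -8.45924246e-04, -1.32612132e-04,
         9.05460818e-04],
       [ 1.52358160e-04,  3.28191344e-01, -9.44611252e-01,
        -1.34328155e-01],
       [ 0.00000000e+00,  0.00000000e+00,  0.00000000e+00,
         1.00000000e+00]])}
```

View pics/scene0.png

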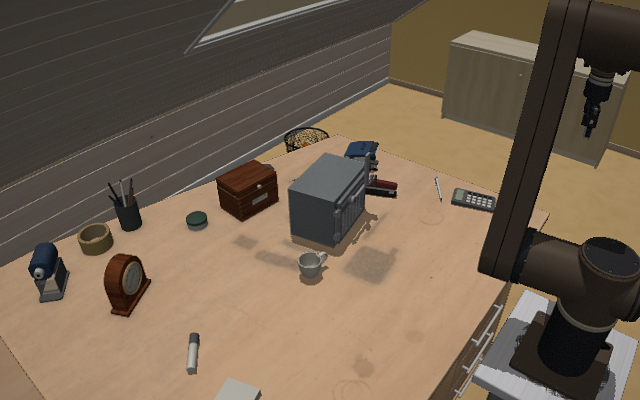

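View pics/side0.png

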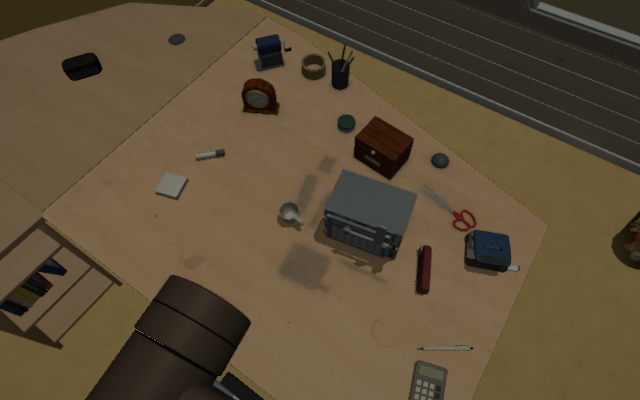

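The locker shows at about (330,200) in the scene view, with its front to the right. In the side view the roof is at (370,205) and the front faces down. The mug is at (312,263) and (290,212). I'll enlarge both.

```bash
cat > h.py <<'E'
import numpy as np,cv2
from plant import ctrl
def ray(name,uv,pose=None):
    c=ctrl.calibration(name);K=c["intrinsics"];k=c["k1"]
    d=np.array([(uv[0]-K[0,2])/K[0,0],(uv[1]-K[1,2])/K[1,1]]);p=d.copy()
    for _ in range(20): p=d/(1+k*(p@p))
    v=np.array([p[0],-p[1],-1.])
    if pose is None:
        E=c["extrinsics"];R=E[:3,:3].T;return -R@E[:3,3],R@v
    from scipy.spatial.transform import Rotation as Ro
    T=c["tool_from_camera"];R=Ro.from_quat(pose[1]).as_matrix()
    return pose[0]+R@T[:3,3],R@T[:3,:3]@v
def onz(name,uv,z,pose=None):
    o,v=ray(name,uv,pose);return o+v*(z-o[2])/v[2]
def tri(*rs):
    A=0;b=0
    for o,v in rs:
        v=v/np.linalg.norm(v);P=np.eye(3)-np.outer(v,v);A=A+P;b=b+P@o
    return np.linalg.solve(A,b)
def proj(name,X):
    c=ctrl.calibration(name);E=c["extrinsics"];K=c["intrinsics"]
    p=E[:3,:3]@X+E[:3,3];s=np.array([p[0],-p[1]])/-p[2];s=s*(1+c["k1"]*(s@s))
    return K[:2,:2]@s+K[:2,2]
E
python3 - <<'E'
import cv2,numpy as np
a=np.load("scene.npy")[140:260,280:400,::-1];b=np.load("side.npy")[160:280,310:430,::-1]
f=lambda i:cv2.convertScaleAbs(cv2.resize(i,None,fx=3.3333,fy=3.3333,interpolation=2),alpha=1.6)
cv2.imwrite("pics/c1.png",np.hstack([f(a),f(b)]))
E
```

```text
(no output)
```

View pics/c1.png

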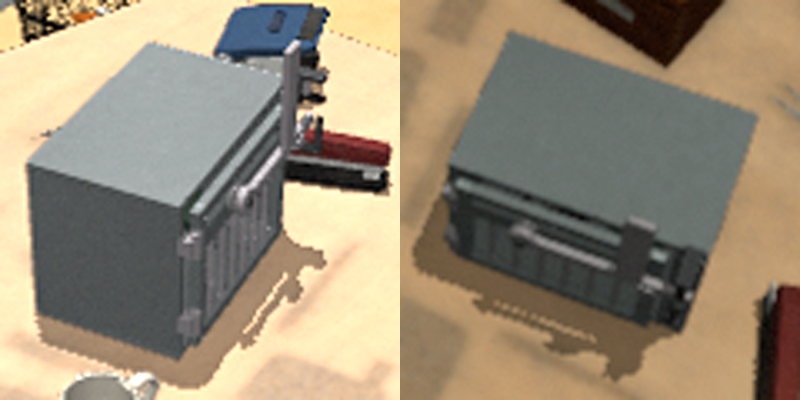

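The crop shows the roof corners: scene (28,165), (182,207), (283,78), (150,42), and side (110,32), (355,115), (308,252), (50,168). The tab top is at scene (293,43) and side (240,220). I'll cast rays from these.

```bash
python3 - <<'E'
from h import *
S=lambda x,y:(280+x*.3-.35,140+y*.3-.35)
D=lambda x,y:(310+x*.3-.35,160+y*.3-.35)
sc=dict(BL=S(28,165),FL=S(182,207),FR=S(283,78),BR=S(150,42))
sd=dict(BL=D(110,32),FL=D(50,168),FR=D(308,252),BR=D(355,115))
P={}
for k in sc:
    a=onz("scene",sc[k],.16);b=onz("side",sd[k],.16);P[k]=b
    print(k,a.round(4),b.round(4),tri(ray("scene",sc[k]),ray("side",sd[k])).round(4)); P[k]=(a+b)/2
e=P["FL"]-P["FR"];g=P["BL"]-P["BR"];x1=P["BL"]-P["FL"];x2=P["BR"]-P["FR"]
for v in(e,g,x1,x2):print(np.linalg.norm(v),np.arctan2(v[1],v[0]))
C=sum(P.values())/4
yaw=np.arctan2(-(e+g)[0],(e+g)[1]);print("C",C,"yaw",yaw)
R=np.array([[np.cos(yaw),-np.sin(yaw)],[np.sin(yaw),np.cos(yaw)]])
tt=tri(ray("scene",S(293,43)),ray("side",D(240,220)));print("tabtop tri",tt,onz("scene",S(293,43),.224),onz("side",D(240,220),.224))
hinge=C[:2]+R@[-.08,.1];print("hinge",hinge)
print("tab exp",hinge+R@[-.012,-.155], "local of tri",R.T@(tt[:2]-C[:2]))
E
```

```text
BL [0.7671 0.0519 0.16  ] [0.7714 0.0458 0.16  ] [0.7729 0.0469 0.1555]
FL [0.634  0.0214 0.16  ] [0.6345 0.015  0.16  ] [0.637  0.0166 0.1555]
FR [ 0.6818 -0.1855  0.16  ] [ 0.6846 -0.1924  0.16  ] [ 0.6864 -0.1921  0.1554]
BR [ 0.8128 -0.1634  0.16  ] [ 0.814  -0.1654  0.16  ] [ 0.8146 -0.1653  0.1587]
0.2128628668287268 1.8028919736936735
0.21780183519077564 1.7752796703560367
0.13842998775127124 0.2234757471164375
0.13254970419559842 0.18644271266682078
C [ 0.72502032 -0.07156056  0.16      ] yaw 0.21813115283928158
tabtop tri [ 0.64738918 -0.14504365  0.22580632] [ 0.64889166 -0.14763     0.224     ] [ 0.64842824 -0.14471669  0.224     ]
hinge [0.62527549 0.00875737]
tab exp [ 0.64710269 -0.14516655] local of tri [-0.09169371 -0.05494201]
```

Triangulation agrees with the given geometry: tab top z is 0.226, and the tab lies at (-0.0917,-0.055) in locker axes against (-0.092,-0.055) expected. I'll work out the approach.

```bash
cat >> h.py <<'E'
from scipy.spatial.transform import Rotation as Ro
def shift(target,ang):
    s=ctrl.get_state();R=Ro.from_quat(s["tcp_rot"]).as_matrix()
    a=np.arctan2(R[1,0],R[0,0]);d=(np.array(target)-s["eef_pos"])
    t=(a-ang+np.pi)%(2*np.pi)-np.pi
    print("shift mm",(R.T@d*1000).round(1),"turn",np.degrees(t).round(2),"F",s["contact_force"].round(2),"t",s["time"])
E
python3 -c "
from h import *
shift([.647,-.145,.30],.215+np.pi/2)"
```

```text
shift mm [ 581.7 -356.5  -61. ] turn -86.29 F [ 1.01  0.81 -0.13] t 0.1
```

Emit:
send_rows(
  steps=[
    [0.02, -0.012, -0.04, 0, 1],
    [0.06, -0.037, -0.061, -8, 1],
    [0.1, -0.061, -0.061, -16, 1],
    [0.14, -0.086, -0.061, -24, 1],
    [0.18, -0.11, -0.061, -32, 1],
    [0.22, -0.135, -0.061, -40, 1],
    [0.26, -0.16, -0.061, -48, 1],
    [0.3, -0.184, -0.061, -56, 1],
    [0.34, -0.208, -0.061, -63, 1],
    [0.38, -0.233, -0.061, -70, 1],
    [0.42, -0.257, -0.061, -77, 1],
    [0.46, -0.282, -0.061, -84, 1],
  ],
)

```text
time: 1.3
eef_pos: [0.5515, -0.2489, 0.2998]
tcp_rot: [0.641, 0.768, -0.0, -0.0]
contact_force: [0.1, -1.0, -0.6]
opening: 1.001
finger_force: 0.0
```

```bash
python3 -c "
from h import *
shift([.647,-.145,.30],.215+np.pi/2)"
```

```text
shift mm [ 85.2 112.6  -0.2] turn -2.0 F [ 0.11 -0.97 -0.61] t 1.3
```

Emit:
send_rows(
  steps=[
    [0.028, 0.037, 0, -1, 1],
    [0.057, 0.075, 0, -2, 1],
    [0.075, 0.1, 0, -2, 1],
    [0.085, 0.1125, 0, -2, 1],
    [0.085, 0.1125, 0, -2, 1],
  ],
)

```text
time: 1.8
eef_pos: [0.6471, -0.146, 0.2995]
tcp_rot: [0.628, 0.778, -0.0, -0.001]
contact_force: [0.2, -0.1, -0.5]
opening: 0.995
finger_force: 0.0
```

```bash
python3 - <<'E'
from h import *
shift([.647,-.145,.30],.215+np.pi/2)
s=ctrl.get_state();im=ctrl.read_camera("wrist");np.savez("w1",im=im,p=s["eef_pos"],q=s["tcp_rot"])
cv2.imwrite("pics/w1.png",im[:,:,::-1])
E
```

```text
shift mm [ 1.   0.1 -0.5] turn -0.14 F [ 0.23 -0.11 -0.45] t 1.8
```

View pics/w1.png

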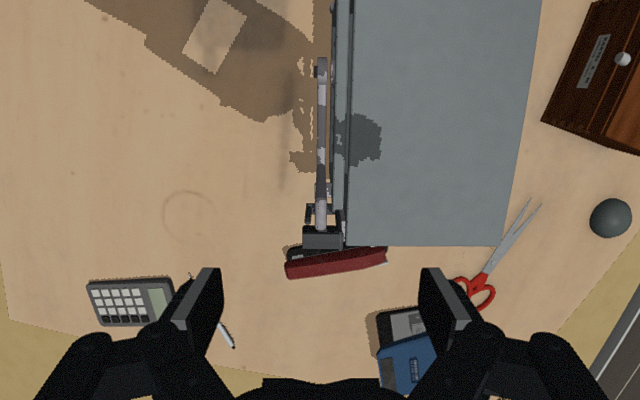

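```bash
cat >> h.py <<'E'
def wproj(X,p,q):
    c=ctrl.calibration("wrist");T=c["tool_from_camera"];K=c["intrinsics"]
    t=Ro.from_quat(q).as_matrix().T@(np.array(X)-p);m=T[:3,:3].T@(t-T[:3,3])
    s=np.array([m[0],-m[1]])/-m[2];s=s*(1+c["k1"]*(s@s));return (K[:2,:2]@s+K[:2,2]).round(1)
yaw=.215;Rl=np.array([[np.cos(yaw),-np.sin(yaw)],[np.sin(yaw),np.cos(yaw)]])
hinge=np.array([.6253,.0088])
def loc(x,y,z): return np.r_[hinge+Rl@[x,y],z]   # locker axes, hinge origin
E
python3 - <<'E'
from h import *
w=np.load("w1.npz");f=lambda *a:wproj(loc(*a),w["p"],w["q"])
print("tabtop",f(-.012,-.143,.224),f(-.012,-.167,.224),"tabbase",f(-.012,-.143,.16),f(-.012,-.167,.16))
print("pivot",f(-.012,-.065,.125),"roofFR",f(.01,-.21,.16),"roofBR",f(.15,-.21,.16),"barend",f(-.012,-.198,.125),"catchtop",f(0,-.2,.155))
im=w["im"][30:260,230:460,::-1];cv2.imwrite("pics/w1c.png",cv2.resize(cv2.convertScaleAbs(im,alpha=1.5),None,fx=2.6,fy=2.6,interpolation=2))
E
```

```text
tabtop [319.9 195.8] [319.9 230.4] tabbase [320.1 170.6] [320.1 198.6]
pivot [320.   70.2] roofFR [345.4 245. ] roofBR [501.8 243.9] barend [320.3 217.2] catchtop [333.9 232.2]
```

View pics/w1c.png

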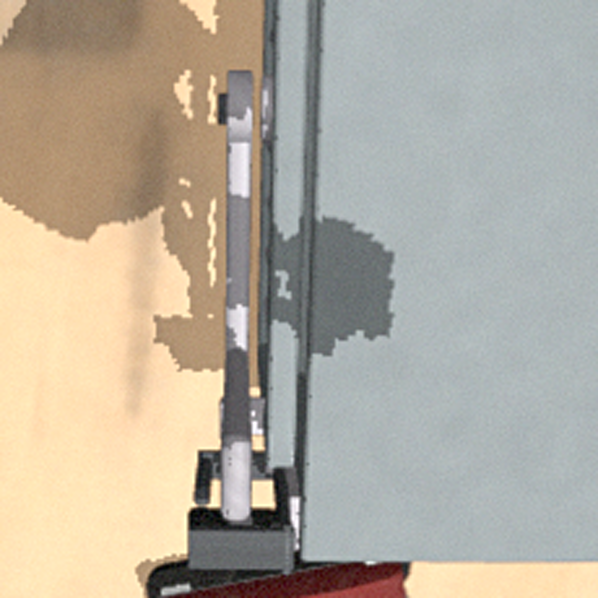

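The tab top shows at crop x 222–250, y 437–520, within 1 mm of its projected place. The roof edge (345,245) also matches, so I'll descend and pinch.

Emit:
send_rows(
  steps=[
    [0.001, 0, 0.02, 0, 1],
    [0.001, 0, 0.05, 0, 1],
    [0.001, 0, 0.08, 0, 1],
    [0.001, 0, 0.1, 0, 1],
    [0.001, 0, 0.11, 0, 1],
    [0.001, 0, 0.113, 0, 1],
    [0.001, 0, 0.113, 0, 0.5],
    [0.001, 0, 0.113, 0, 0],
  ],
  squeeze=25,
)

```text
time: 2.65
eef_pos: [0.6471, -0.1471, 0.1892]
tcp_rot: [0.629, 0.777, 0.0, 0.001]
contact_force: [0.6, 0.3, 0.5]
opening: 0.697
finger_force: 0.0
```

Emit:
send_rows(
  steps=[
    [0, 0, 0, 0, -0.3],
    [0, 0, 0, 0, -0.5],
    [0, 0, 0, 0, -0.7],
    [0, 0, 0, 0, -0.8],
    [0, 0, 0, 0, -0.9],
    [0, 0, 0, 0, -1],
    [0, 0, 0, 0, -1],
    [0, 0, 0, 0, -1],
  ],
)

```text
time: 3.45
eef_pos: [0.6469, -0.1463, 0.1877]
tcp_rot: [0.629, 0.777, 0.0, 0.0]
contact_force: [2.6, 0.2, 1.0]
opening: 0.092
finger_force: 26.1
```

Gripped: the opening is 7.8 mm, matching the 8 mm plate. Next I lift along the bar's arc, watching the force.

Emit:
send_rows(
  steps=[
    [0.0007, 0, -0.0009, 0, -1],
    [0.0015, 0, -0.0018, 0, -1],
    [0.0022, 0, -0.0027, 0, -1],
    [0.003, 0, -0.0035, 0, -1],
    [0.003, 0, -0.0035, 0, -1],
    [0.003, 0, -0.0035, 0, -1],
  ],
)

```text
time: 4.05
eef_pos: [0.6457, -0.1437, 0.1907]
tcp_rot: [0.629, 0.777, -0.0, 0.0]
contact_force: [2.2, -1.6, -3.1]
opening: 0.089
finger_force: 28.0
```

Emit:
send_rows(
  steps=[
    [0.0008, 0, -0.0009, 0, -1],
    [0.0015, 0, -0.0017, 0, -1],
    [0.0015, 0, -0.0017, 0, -1],
    [0.0015, 0, -0.0017, 0, -1],
  ],
)

```text
time: 4.45
eef_pos: [0.6455, -0.1419, 0.1927]
tcp_rot: [0.629, 0.777, 0.0, -0.0]
contact_force: [2.0, -1.5, -1.8]
opening: 0.086
finger_force: 27.4
```

Emit:
send_rows(
  steps=[
    [0.0008, 0, -0.0009, 0, -1],
    [0.0016, 0, -0.0017, 0, -1],
    [0.0016, 0, -0.0017, 0, -1],
    [0.0016, 0, -0.0017, 0, -1],
  ],
)

```text
time: 4.85
eef_pos: [0.6452, -0.1402, 0.1944]
tcp_rot: [0.629, 0.777, 0.0, -0.0]
contact_force: [2.9, -2.7, -2.7]
opening: 0.089
finger_force: 27.2
```

```bash
python3 -c "
from h import *
s=ctrl.get_state();print(s['eef_pos'],s['contact_force'],s['wrist_torque'])"
```

```text
[ 0.64519366 -0.14024929  0.19435475] [ 2.93240527 -2.67200702 -2.70585059] [-0.54847064 -0.44688365 -0.38393838]
```

Emit:
send_rows(
  steps=[
    [0.0008, 0, -0.0008, 0, -1],
    [0.0008, 0, -0.0008, 0, -1],
    [0.0008, 0, -0.0008, 0, -1],
  ],
)

```text
time: 5.15
eef_pos: [0.645, -0.1396, 0.195]
tcp_rot: [0.629, 0.777, 0.0, 0.0]
contact_force: [2.3, -2.2, -0.9]
opening: 0.088
finger_force: 27.3
```

Emit:
send_rows(
  steps=[
    [0.0008, 0, -0.0008, 0, -1],
    [0.0008, 0, -0.0008, 0, -1],
    [0.0008, 0, -0.0008, 0, -1],
  ],
)

```text
time: 5.45
eef_pos: [0.6448, -0.1388, 0.1959]
tcp_rot: [0.629, 0.777, 0.0, -0.0]
contact_force: [2.9, -1.8, -2.6]
opening: 0.088
finger_force: 27.3
```

Emit:
send_rows(
  steps=[
    [0.0008, 0, -0.0008, 0, -1],
    [0.0008, 0, -0.0008, 0, -1],
    [0.0008, 0, -0.0008, 0, -1],
  ],
)

```text
time: 5.75
eef_pos: [0.6447, -0.138, 0.1966]
tcp_rot: [0.629, 0.777, 0.0, -0.0]
contact_force: [2.7, -1.6, -3.0]
opening: 0.088
finger_force: 27.4
```

Emit:
send_rows(
  steps=[
    [0.0008, 0, -0.0008, 0, -1],
    [0.0008, 0, -0.0008, 0, -1],
    [0.0008, 0, -0.0008, 0, -1],
  ],
)

```text
time: 6.05
eef_pos: [0.6444, -0.1372, 0.1974]
tcp_rot: [0.629, 0.777, 0.0, -0.0]
contact_force: [3.0, -1.6, -3.2]
opening: 0.093
finger_force: 27.5
```

Emit:
send_rows(
  steps=[
    [0.0008, 0, -0.0008, 0, -1],
    [0.0008, 0, -0.0008, 0, -1],
    [0.0008, 0, -0.0008, 0, -1],
  ],
)

```text
time: 6.35
eef_pos: [0.6443, -0.1363, 0.1983]
tcp_rot: [0.629, 0.777, 0.0, -0.0]
contact_force: [3.4, -1.5, -3.4]
opening: 0.094
finger_force: 27.5
```

Emit:
send_rows(
  steps=[
    [0.0008, 0, -0.0008, 0, -1],
    [0.0008, 0, -0.0008, 0, -1],
    [0.0008, 0, -0.0008, 0, -1],
  ],
)

```text
time: 6.65
eef_pos: [0.6441, -0.1356, 0.1989]
tcp_rot: [0.629, 0.777, 0.0, -0.0]
contact_force: [2.7, -1.0, -3.9]
opening: 0.091
finger_force: 27.5
```

Emit:
send_rows(
  steps=[
    [0.0008, 0, -0.0007, 0, -1],
    [0.0008, 0, -0.0007, 0, -1],
    [0.0008, 0, -0.0007, 0, -1],
  ],
)

```text
time: 6.95
eef_pos: [0.644, -0.1353, 0.1992]
tcp_rot: [0.629, 0.777, -0.0, 0.0]
contact_force: [4.4, -3.3, -5.0]
opening: 0.092
finger_force: 27.2
```

Emit:
send_rows(
  steps=[
    [0.0006, 0, -0.0006, 0, -1],
    [0.0006, 0, -0.0006, 0, -1],
    [0.0006, 0, -0.0006, 0, -1],
  ],
)

```text
time: 7.25
eef_pos: [0.644, -0.1351, 0.1994]
tcp_rot: [0.629, 0.777, -0.0, 0.001]
contact_force: [5.1, -4.3, -7.4]
opening: 0.093
finger_force: 27.0
```

The buffer is felt: about 9 N along the arc against about 3.5 N before it. The bar is clear of the lip, so I draw it forward on the hinge arc.

Emit:
send_rows(
  steps=[
    [0.0002, -0.0015, 0, 0.6, -1],
    [0.0003, -0.003, 0, 1.2, -1],
    [0.0005, -0.0043, 0, 1.7, -1],
    [0.0006, -0.0058, 0, 2.3, -1],
    [0.0006, -0.0058, 0, 2.3, -1],
  ],
)

```text
time: 7.75
eef_pos: [0.6381, -0.1356, 0.1994]
tcp_rot: [0.645, 0.764, -0.0, 0.001]
contact_force: [4.6, -4.2, -7.1]
opening: 0.093
finger_force: 27.1
```

```bash
cat >> h.py <<'E'
def gs():
    s=ctrl.get_state();d=Rl.T@(s["eef_pos"][:2]-hinge)
    th=np.arctan2(-d[0],-d[1]);th0=np.arctan2(.0124,.1446);g=th-th0
    R=Ro.from_quat(s["tcp_rot"]).as_matrix();f=R.T@s["contact_force"]
    print("t %.2f gate %.3f yawturn %.3f r %.1f z %.1f | tool F"%(s["time"],g,yaw+np.pi/2-np.arctan2(R[1,0],R[0,0]),1e3*np.hypot(*d),1e3*s["eef_pos"][2]),f.round(1),"tang %.1f grip %.0f"%(-.62*f[0]+.78*f[2],s["finger_force"]))
E
python3 -c "
from h import *
gs()"
```

```text
t 7.75 gate 0.041 yawturn 0.046 r 145.0 z 199.4 | tool F [-4.9  3.8  7.1] tang 8.6 grip 27
```

Emit:
send_rows(
  steps=[
    [0.0002, -0.0015, 0, 0.6, -1],
    [0.0003, -0.003, 0, 1.2, -1],
    [0.0005, -0.0043, 0, 1.7, -1],
    [0.0007, -0.0058, 0, 2.3, -1],
    [0.0008, -0.0072, 0, 2.9, -1],
    [0.001, -0.0086, 0, 3.4, -1],
    [0.0012, -0.01, 0, 4.0, -1],
    [0.0014, -0.0115, 0, 4.6, -1],
    [0.0014, -0.0115, 0, 4.6, -1],
  ],
)

```text
time: 8.65
eef_pos: [0.6261, -0.1351, 0.2002]
tcp_rot: [0.675, 0.738, 0.0, -0.0]
contact_force: [1.6, 0.1, -4.7]
opening: 0.091
finger_force: 28.6
```

```bash
python3 -c "
from h import *
gs()"
```

```text
t 8.65 gate 0.124 yawturn 0.126 r 143.9 z 200.2 | tool F [-0.1  1.6  4.6] tang 3.7 grip 29
```

Emit:
send_rows(
  steps=[
    [0.0003, -0.0029, 0, 1.15, -1],
    [0.0006, -0.0057, 0, 2.3, -1],
    [0.001, -0.0086, 0, 3.44, -1],
    [0.0014, -0.0114, 0, 4.58, -1],
    [0.0019, -0.0143, 0, 5.73, -1],
    [0.0025, -0.0171, 0, 6.88, -1],
    [0.0031, -0.0199, 0, 8.02, -1],
    [0.0037, -0.0227, 0, 9.17, -1],
    [0.0045, -0.0255, 0, 10.31, -1],
    [0.0052, -0.0283, 0, 11.46, -1],
    [0.0061, -0.031, 0, 12.6, -1],
    [0.007, -0.0338, 0, 13.75, -1],
  ],
)

```text
time: 9.85
eef_pos: [0.5919, -0.131, 0.2]
tcp_rot: [0.759, 0.651, 0.0, -0.001]
contact_force: [4.7, 3.8, -7.7]
opening: 0.088
finger_force: 27.3
```

```bash
python3 -c "
from h import *
gs()"
```

```text
t 9.85 gate 0.364 yawturn 0.367 r 143.8 z 200.0 | tool F [4.4 4.  7.7] tang 3.2 grip 27
```

Emit:
send_rows(
  steps=[
    [0.0006, -0.0029, 0.0002, 1.15, -1],
    [0.001, -0.0057, 0.0004, 2.3, -1],
    [0.0016, -0.0086, 0.0004, 3.44, -1],
    [0.0021, -0.0114, 0.0004, 4.58, -1],
    [0.0026, -0.0143, 0.0004, 5.73, -1],
    [0.0032, -0.0171, 0.0004, 6.88, -1],
    [0.0038, -0.0199, 0.0004, 8.02, -1],
    [0.0045, -0.0227, 0.0004, 9.17, -1],
    [0.0053, -0.0255, 0.0004, 10.31, -1],
    [0.0061, -0.0283, 0.0004, 11.46, -1],
    [0.007, -0.031, 0.0004, 12.6, -1],
    [0.008, -0.0338, 0.0004, 13.75, -1],
  ],
)

```text
time: 11.05
eef_pos: [0.5599, -0.1186, 0.2]
tcp_rot: [0.831, 0.556, 0.0, 0.0]
contact_force: [4.7, 2.1, -7.3]
opening: 0.085
finger_force: 26.4
```

```bash
python3 -c "
from h import *
gs()"
```

```text
t 11.05 gate 0.604 yawturn 0.607 r 143.2 z 200.0 | tool F [3.7 3.6 7.3] tang 3.4 grip 26
```

Emit:
send_rows(
  steps=[
    [0.0006, -0.0029, 0.0004, 1.15, -1],
    [0.001, -0.0057, 0.0007, 2.3, -1],
    [0.0016, -0.0086, 0.001, 3.44, -1],
    [0.0021, -0.0114, 0.001, 4.58, -1],
    [0.0026, -0.0143, 0.001, 5.73, -1],
    [0.0032, -0.0171, 0.001, 6.88, -1],
    [0.0038, -0.0199, 0.001, 8.02, -1],
    [0.0045, -0.0227, 0.001, 9.17, -1],
    [0.0053, -0.0255, 0.001, 10.31, -1],
    [0.0061, -0.0283, 0.001, 11.46, -1],
    [0.007, -0.031, 0.001, 12.6, -1],
    [0.008, -0.0338, 0.001, 13.75, -1],
  ],
)

```text
time: 12.25
eef_pos: [0.5317, -0.099, 0.1998]
tcp_rot: [0.892, 0.452, -0.0, 0.001]
contact_force: [-1.5, -5.9, 4.1]
opening: 0.09
finger_force: 27.1
```

```bash
python3 -c "
from h import *
gs()"
```

```text
t 12.25 gate 0.844 yawturn 0.847 r 142.8 z 199.8 | tool F [-5.6  2.3 -4.1] tang 0.3 grip 27
```

Emit:
send_rows(
  steps=[
    [0.0001, -0.0029, -0.0003, 1.15, -1],
    [0.0003, -0.0057, -0.0005, 2.3, -1],
    [0.0006, -0.0086, -0.0006, 3.44, -1],
    [0.001, -0.0114, -0.0006, 4.58, -1],
    [0.0015, -0.0143, -0.0006, 5.73, -1],
    [0.0021, -0.0171, -0.0006, 6.88, -1],
    [0.0027, -0.0199, -0.0006, 8.02, -1],
    [0.0034, -0.0227, -0.0006, 9.17, -1],
    [0.0042, -0.0255, -0.0006, 10.31, -1],
    [0.005, -0.0283, -0.0006, 11.46, -1],
    [0.0058, -0.031, -0.0006, 12.6, -1],
    [0.0067, -0.0338, -0.0006, 13.75, -1],
  ],
)

```text
time: 13.45
eef_pos: [0.5083, -0.0728, 0.1996]
tcp_rot: [0.94, 0.342, 0.0, -0.0]
contact_force: [-0.1, -4.9, 4.6]
opening: 0.094
finger_force: 29.1
```

```bash
python3 -c "
from h import *
gs()"
```

```text
t 13.45 gate 1.091 yawturn 1.087 r 142.6 z 199.6 | tool F [-3.3  3.7 -4.6] tang -1.5 grip 29
```

Emit:
send_rows(
  steps=[
    [0.0002, -0.0029, -0.0004, 1.15, -1],
    [0.0004, -0.0057, -0.0007, 2.3, -1],
    [0.0007, -0.0086, -0.001, 3.44, -1],
    [0.0011, -0.0114, -0.001, 4.58, -1],
    [0.0016, -0.0143, -0.001, 5.73, -1],
    [0.0022, -0.0171, -0.001, 6.88, -1],
    [0.0028, -0.0199, -0.001, 8.02, -1],
    [0.0035, -0.0227, -0.001, 9.17, -1],
    [0.0043, -0.0255, -0.001, 10.31, -1],
    [0.0051, -0.0283, -0.001, 11.46, -1],
    [0.0059, -0.031, -0.001, 12.6, -1],
    [0.0068, -0.0338, -0.001, 13.75, -1],
  ],
)

```text
time: 14.65
eef_pos: [0.492, -0.042, 0.1995]
tcp_rot: [0.974, 0.227, 0.001, -0.001]
contact_force: [5.6, -0.6, -5.4]
opening: 0.088
finger_force: 28.6
```

```bash
python3 -c "
from h import *
gs()"
```

```text
t 14.65 gate 1.336 yawturn 1.327 r 142.6 z 199.5 | tool F [4.8 3.1 5.4] tang 1.2 grip 29
```

Emit:
send_rows(
  steps=[
    [0.0005, -0.0029, 0, 1.15, -1],
    [0.0009, -0.0057, 0, 2.3, -1],
    [0.0014, -0.0086, 0, 3.44, -1],
    [0.0018, -0.0114, 0, 4.58, -1],
    [0.0023, -0.0143, 0, 5.73, -1],
    [0.0029, -0.0171, 0, 6.88, -1],
    [0.0035, -0.0199, 0, 8.02, -1],
    [0.0041, -0.0227, 0, 9.17, -1],
    [0.0049, -0.0255, 0, 10.31, -1],
    [0.0053, -0.027, 0, 10.9, -1],
    [0.0057, -0.0283, 0, 11.46, -1],
    [0.0057, -0.0283, 0, 11.46, -1],
  ],
)

```text
time: 15.85
eef_pos: [0.4846, -0.0144, 0.1995]
tcp_rot: [0.992, 0.129, 0.001, -0.0]
contact_force: [6.3, -0.9, -5.9]
opening: 0.091
finger_force: 28.1
```

```bash
python3 -c "
from h import *
gs()"
```

```text
t 15.85 gate 1.537 yawturn 1.526 r 142.6 z 199.5 | tool F [5.9 2.5 5.9] tang 0.9 grip 28
```

Emit:
send_rows(
  steps=[
    [0.0005, -0.0014, 0.0003, 0.57, -1],
    [0.001, -0.0029, 0.0003, 1.15, -1],
    [0.0012, -0.0043, 0.0003, 1.72, -1],
    [0.0012, -0.0043, 0.0003, 1.72, -1],
  ],
)

```text
time: 16.25
eef_pos: [0.4842, -0.0101, 0.1997]
tcp_rot: [0.993, 0.115, -0.0, -0.0]
contact_force: [5.0, -1.0, -5.1]
opening: 0.091
finger_force: 28.0
```

```bash
python3 -c "
from h import *
gs()"
```

```text
t 16.25 gate 1.567 yawturn 1.556 r 142.4 z 199.7 | tool F [4.7 2.1 5.1] tang 1.1 grip 28
```

Emit:
send_rows(
  steps=[
    [0.0003, -0.0008, 0.0002, 0.3, -1],
    [0.0006, -0.0015, 0.0003, 0.6, -1],
    [0.0007, -0.0022, 0.0003, 0.9, -1],
    [0.0007, -0.0022, 0.0003, 0.9, -1],
  ],
)

```text
time: 16.65
eef_pos: [0.4842, -0.0081, 0.1999]
tcp_rot: [0.994, 0.107, -0.001, -0.0]
contact_force: [0.8, -2.8, -2.8]
opening: 0.091
finger_force: 27.2
```

```bash
python3 -c "
from h import *
gs()"
```

```text
t 16.65 gate 1.581 yawturn 1.571 r 142.1 z 199.9 | tool F [0.2 2.9 2.8] tang 2.1 grip 27
```

Emit:
send_rows(
  steps=[
    [0.0001, -0.0008, 0, 0.2, -1],
    [0.0002, -0.0016, 0, 0.3, -1],
    [0.0002, -0.0016, 0, 0.3, -1],
  ],
)

```text
time: 16.95
eef_pos: [0.4843, -0.008, 0.2]
tcp_rot: [0.994, 0.105, -0.001, 0.002]
contact_force: [1.5, -8.4, -3.1]
opening: 0.091
finger_force: 25.5
```

```bash
python3 -c "
from h import *
gs()"
```

```text
t 16.95 gate 1.582 yawturn 1.576 r 142.0 z 200.0 | tool F [-0.3  8.5  3.1] tang 2.6 grip 25
```

End stop reached: the force across the gate rose to 8.5 N with no motion. I'll ease the preload and release.

Emit:
send_rows(
  steps=[
    [0, 0.0008, 0, 0, -1],
    [0, 0.001, 0, 0, -0.8],
    [0, 0.001, 0, 0, -0.6],
    [0, 0.001, 0, 0, -0.4],
    [0, 0.001, 0, 0, -0.2],
    [0, 0.001, 0, 0, 0],
    [0, 0.001, 0, 0, 0],
    [0, 0.001, 0, 0, 0],
  ],
)

```text
time: 17.75
eef_pos: [0.4847, -0.0074, 0.2]
tcp_rot: [0.995, 0.105, -0.0, -0.0]
contact_force: [-0.5, 1.0, -0.5]
opening: 0.503
finger_force: 0.0
```

Emit:
send_rows(
  steps=[
    [0, 0, -0.005, 0, 0],
    [0, 0, -0.02, 0, 0],
    [0, 0, -0.05, 0, 0],
    [0, 0, -0.08, 0, 0],
    [0, 0, -0.11, 0, 0],
    [0, 0, -0.12, 0, 0],
    [0, 0, -0.12, 0, 0],
  ],
)

```text
time: 18.45
eef_pos: [0.4854, -0.0077, 0.3219]
tcp_rot: [0.995, 0.105, 0.002, 0.001]
contact_force: [0.9, -1.5, -0.7]
opening: 0.499
finger_force: 0.0
```

```bash
python3 - <<'E'
from h import *
gs()
s=ctrl.get_state();p,q=s["eef_pos"],s["tcp_rot"];im=ctrl.read_camera("wrist")
sd=ctrl.read_camera("side")[160:310,290:440,::-1]
f=lambda i,k:cv2.convertScaleAbs(cv2.resize(i,None,fx=k,fy=k,interpolation=2),alpha=1.5)
w=f(im[:,:,::-1],.72);b=f(sd,288/150)
cv2.imwrite("pics/end.png",np.hstack([w,b]))
# open & bar down
print("tab open, bar down:",wproj(loc(-.143,.012,.224),p,q),wproj(loc(-.167,.012,.224),p,q),"pivot",wproj(loc(-.065,.012,.125),p,q))
E
```

```text
t 18.45 gate 1.583 yawturn 1.576 r 140.9 z 321.9 | tool F [0.5 1.7 0.7] tang 0.2 grip 0
tab open, bar down: [321.4 208.2] [321.5 238.8] pivot [320.6  90.4]
```

View pics/end.png

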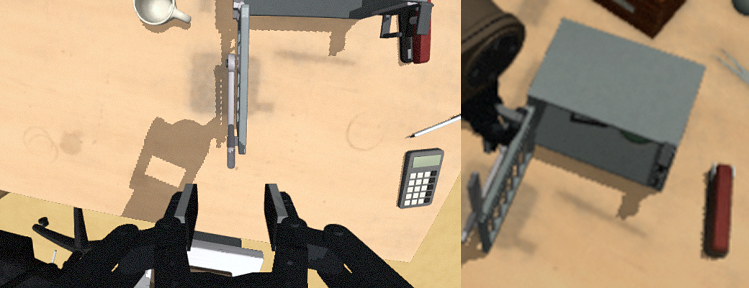

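```bash
python3 - <<'E'
from h import *
s=ctrl.get_state();p,q=s["eef_pos"],s["tcp_rot"];im=ctrl.read_camera("wrist")
cv2.imwrite("pics/endc.png",cv2.convertScaleAbs(cv2.resize(im[60:260,270:370,::-1],None,fx=3,fy=3,interpolation=2),alpha=1.5))
for ph in(0,.08,.15):
    for a,z in((78,99),(102,99),(142,0)):   # tab top corners, bar end relative to pivot (mm)
        c,n=np.cos(ph),np.sin(ph);A=a*c-z*n;Z=a*n+z*c
        print(ph,a,wproj(loc(-(.065+A/1e3),.012,.125+Z/1e3),p,q))
E
```

```text
0 78 [322.5 207.7]
0 102 [322.6 238.6]
0 142 [322.2 231.7]
0.08 78 [322.5 199.5]
0.08 102 [322.6 232.8]
0.08 142 [322.3 236. ]
0.15 78 [322.5 191.1]
0.15 102 [322.6 226.4]
0.15 142 [322.3 239.3]
```

View pics/endc.png

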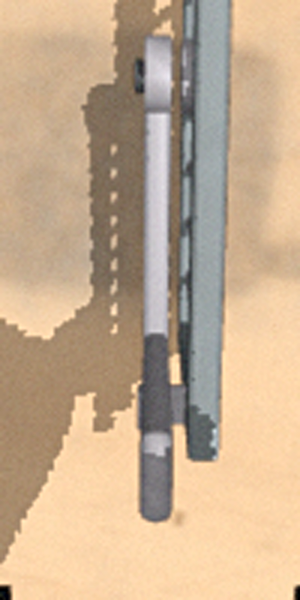

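The bar is down: the pivot-to-tab spacing is 134 px, against 133 px expected when level and 126 px at 0.08 rad. The gate stands square at its stop, and the robot is clear.

```bash
python3 -c "
from plant import ctrl
print(ctrl.sign_off())"
```

```text
the job is handed in; nothing more can be done
None
```

The gate stands open, square at its end stop, with the latch bar back down and the mug and stapler never touched. The robot was clear of everything at hand-in, at about 18.5 s of the 69 s allowed; no verdict came back.

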